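Kickstand down, frame held upright

TASK

On the bench rig a cycle frame stub leans over on its hub towards its stand side, with the kickstand folded up. Flip the kickstand down past its over-centre point until it snaps fully down, then grip the frame by its top tube, swing it upright and keep holding it upright in the gripper so it cannot tip to either side: finish while still holding it, and never let it fall over to the other side. Leave the screw jar and the tape roll where they are.

Things in the scene. Friction and masses are not known exactly. Their poses are not given: they have to be found in the camera images.
- rig: Fixed rig, plywood base 110 (x) x 240 (y) x 18 mm; origin: centre of its underside. y runs along the hub axle, whose centre line is 46 mm above the bench at x = 0, in two dark bearing blocks at y = +-95 mm; -x is the stand side (roughly towards the robot). Rubber-topped bumper posts at x = +-45, y = -66 mm reach 98 mm above the bench.
- frame (a joint): Lean of the frame stub about the axle, rad: 0 upright, +0.32 over to the rig's -x side on its stop (where it starts), -0.32 over to the +x side. About 0.8 kg, top-heavy on a free hinge: it tips to one side or the other unless held. About 2 N at the top tube moves it.
- top_tube (a point): Middle of the frame's top tube, on its centre line: round steel tube 28 mm thick, 172 mm long, parallel to the axle (rig y), 200 mm from the axle, 246 mm above the bench when upright. Two upright tubes 18 mm thick join it from below 66 mm either side of the middle. Axes: the frame's (as the rig's when upright; z from axle to tube).
- kickstand (a joint): Turn of the kickstand, rad: 0 folded up (leg along the frame's +y, 0.2 rad above level), 1.77 fully down (leg along the frame's -z). Over-centre spring: below about 0.6 it springs back to folded, beyond 0.9 it snaps down to its stop by itself. 2 to 3 N downwards near the foot starts it, less nearer the centre.
- stand_pivot (a point): Pivot of the kickstand on the frame: at x = -40, y = +66 mm, 115 mm up from the axle in the frame's axes (its stand side). The leg turns in the frame's y-z plane, about the frame's x axis. Axes as the frame's.
- stand_foot (a point): Centre of the 20 mm thick rubber foot, 120 mm from the pivot, at the end of the leg, a round bar 14 mm thick. Folded, the leg sticks out past the +y end of the top tube and can be pushed down from above. Fully down with the frame upright, the foot hangs about 11 mm above the base.
- screw_jar: Screw jar with a lid, 67 mm across, 90 mm tall, loose on the bench; origin at the centre of its underside. Leave alone.
- masking_tape: Roll of masking tape lying flat, 100 mm across, 25 mm tall, loose; origin at the centre of its underside. Leave alone.

How it is judged:
By the outcome, as a careful person would: the job done as asked, in the order asked, and still so for the second after the job is handed in, while the arm keeps its last pose, push and grip.
It also fails if it takes over 45 s, if anything falls off the work surface, if the arm or the gripper's body presses on something with over 40 N, if the wrist force passes 120 N, or if a joint passes its speed limit or range.

ROBOT

A 6-joint arm with a two-finger parallel gripper is mounted at the origin on a cart in front of the work surface, level with it; the furniture and walls round the work are solid. World frame = base frame: x ahead of the robot, y to its left, z up, the work surface at z = 0. Lengths are in m, angles in degrees, forces in N, time in s.
With the tool pointing down it reaches from about 0.4 to 0.825 m from the base axis. Payload 7 kg.
Tool frame: the origin (TCP) lies on the centre line of the jaws, within the pads' length; the fingertips stand 8 mm ahead of it and the grasp point (between the pads) lies 11 mm behind it; z points along the fingers, y is the line along which they close (so a half turn about z gives the same grasp; the last joint's range is limited). The gripper opens to 88 mm and grips with 3 to 60 N. Pads are 19 mm wide; open, the fingers measure 130 mm over their backs; the gripper's body (78 mm by 193 mm) begins 47 mm behind the grasp point.
Start: joints at [-54.139, 20.546, 0.682, 0, -70.136, -16.507], TCP at [0.224, -0.637, 0.198] pointing down, gripper open.
Joint ranges: [-176.03, 176.03], [-82.01, 121.73], [-58.28, 71.71], [-173.87, 95.51], [-174.79, -0.11], [-173.66, 173.66]. Speed limits (degrees/s): [136.94, 136.94, 172.46, 180, 180, 180].

INTERFACE

Orientations are given as [roll, pitch, yaw] about the fixed x, y, z axes, in that order (R = Rz(yaw) Ry(pitch) Rx(roll)).
In Python, from plant import r gives the robot as it stands.
- The arm moves only by the tool carry_out, never from a script. Its argument "targets" is a list of rows, each a list of 6 numbers: the shift along the tool's x, y, z scaled (see below), then the turn, a rotation vector about the tool's x, y, z scaled (see below). A call has 1 to 5 rows; each row shifts and turns the commanded pose from where the row before left it, along the tool's axes as they then stand; what a row does not reach is not made up. The controller multiplies each number of a shift by 0.5 m and each number of a turn by 60 degrees. A row lasts 1/8 s, in which the tool goes at most 62.5 mm and 10.7 degrees, less where a joint would pass 70% of its speed; a pose out of reach is approached as far as the arm can. A call with a number of a shift or a turn outside -1 to 1 is refused whole. A call with a gripper value outside its range is refused whole. "hand" is the opening, from 0 (shut) to 1 (fully open), set as the call begins (left out, the last holds). The fingers move at their own pace and stop on an object; "squeeze" is the grip in N (left out, the last holds). Time passes only in rows, so rows that do not move let the fingers close. It gives the time, the measured TCP pose, the force, the opening and the grip force at its end, in the units of the state.
- r.get_state(): the state, without advancing time (a new reading comes with each control period).
- r.capture(name): name is "scene" or "top"; returns the picture (400x640x3 uint8, red, green, blue); there is no depth.
- r.camera_info(name): a dict with "K" (3x3 intrinsics, pixels), "eye" and "attitude" of the camera in the world. Camera axes: x right, y down, z forward; pixel columns grow to the right and rows downward; lengths in m; the calibration is good to about 2 mm. A picture is of the moment at which its call begins. camera_info takes no time and is no camera call.
- r.close_job(): hands the job in; it is judged then, once.
The state is a dict: "time_s": time; "joints": joint angles; "qd": joint speeds; "joint_torque": joint torques, N m; "tcp_pos": TCP position; "eef_rot": TCP orientation; "contact_force": force on the tool from outside, world axes, zero at the start; "moment": the same for the moment, N m; "gripper_width": finger opening in m; "gripper_force": force on a finger pad.
Only numpy, scipy, OpenCV 4.12 (cv2) and the standard library are available. Lean on these libraries where they do the work, as an engineer would, in place of code of your own. Each camera call takes 0.05 s, during which the arm holds its last target. There are 200 camera calls.

## Working session

There is one attempt and no reset: what is moved stays moved. The work goes in short steps, Python scripts to look and compute and a tool call to move; the robot and the scene stay as the last step left them, time stands still between calls to the robot, and variables do not carry over. Pictures are saved under pics/ and viewed, at most 10 in all, crops included, and the job is handed in when it is done.

Besides the shell and the picture viewer there is one more tool, called after "Request:" in YAML: its name, and indented under it one key for each argument. carry_out: Moves the arm, as the interface text tells. Its arguments: {"type":"object","properties":{"targets":{"type":"array","items":{"type":"array","items":{"type":"number","minimum":-1,"maximum":1}}},"hand":{"type":"number"},"squeeze":{"type":"number"}},"required":["targets"]}

```bash
mkdir -p pics
python3 - <<'E'
from plant import r
import cv2
for n in("scene","top"):
    cv2.imwrite(f"pics/{n}0.png",r.capture(n)[:,:,::-1]); print(n,r.camera_info(n))
print(r.get_state())
E
```

```text
scene {'K': array([[438.08643291,   0.        , 320.15665402],
       [  0.        , 438.08643291, 200.67043907],
       [  0.        ,   0.        ,   1.        ]]), 'eye': array([ 0.98418185, -0.88831338,  0.58133647]), 'attitude': array([-119.21187802,    0.1646979 ,   36.36529362])}
top {'K': array([[419.75746668,   0.        , 316.31259688],
       [  0.        , 419.75746668, 197.47952915],
       [  0.        ,   0.        ,   1.        ]]), 'eye': array([ 0.50572818, -0.26508688,  1.02650939]), 'attitude': array([-176.36791551,   -1.74002252,  -90.83326581])}
{'time_s': 0.1, 'joints': array([-5.41391138e+01,  2.05881999e+01,  6.38745658e-01, -1.87516343e-02,
       -7.01374837e+01, -1.65065853e+01]), 'qd': array([-0.05105374, -0.09857779,  0.16883027,  0.05208536, -0.05735041,
        0.0362581 ]), 'joint_torque': array([-7.41786589e-04, -5.84165204e+01,  2.93756765e+01,  7.01547503e+00,
        1.02068853e-02, -7.44556382e-05]), 'tcp_pos': array([ 0.22350513, -0.63639563,  0.19740132]), 'eef_rot': array([ 1.79911636e+02, -7.80159301e-03, -1.60652078e+02]), 'contact_force': array([-0.27924589, -0.23039439,  0.34601239]), 'moment': array([ 0.02624528, -0.00487039,  0.01511767]), 'gripper_force': 0.0, 'gripper_width': 0.087497904596635}
```

View pics/scene0.png

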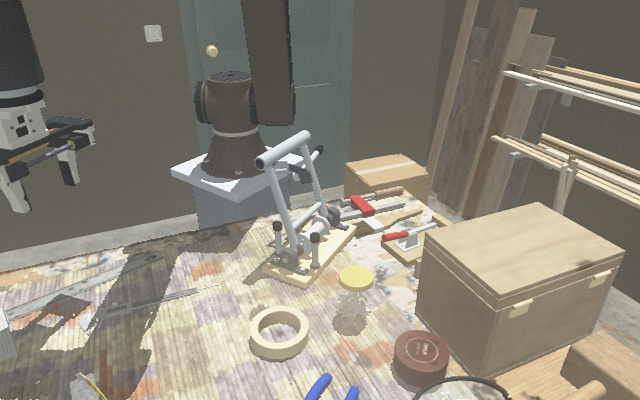

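View pics/top0.png

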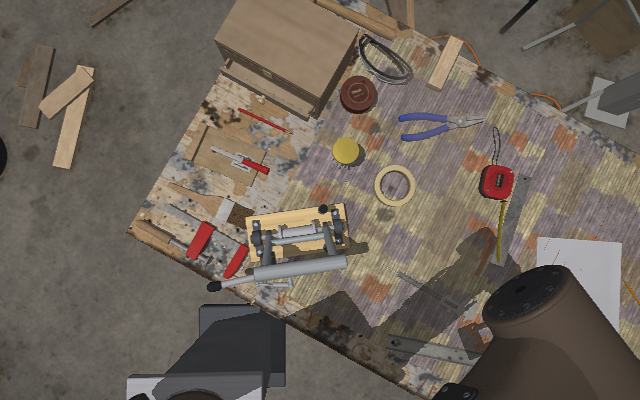

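The scene picture shows the rig, with the tube ends near (262,163) and (303,137). In the top picture the base spans about (247,215) to (350,250), the tube runs (257,274)–(345,262) and the foot is at (214,286). I'll view enlarged crops to measure from.

Run:
```python
import cv2
a=cv2.imread("pics/scene0.png")[120:290,240:370]; b=cv2.imread("pics/top0.png")[190:310,195:365]
cv2.imwrite("pics/sc.png",cv2.resize(a,None,fx=3.5,fy=3.5,interpolation=2)); cv2.imwrite("pics/tc.png",cv2.resize(b,None,fx=4.5,fy=4.5,interpolation=2))
```

```text
(no output)
```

View pics/sc.png

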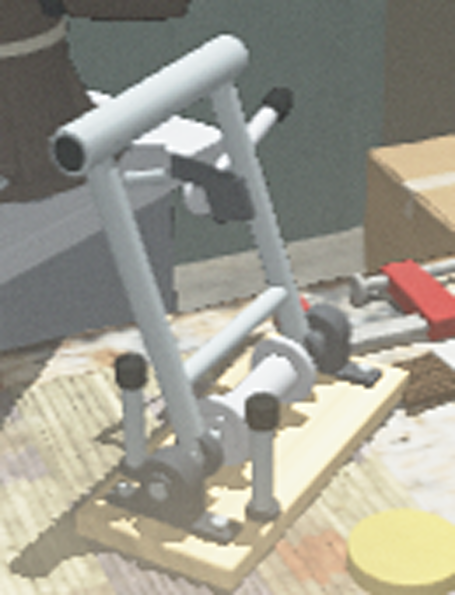

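View pics/tc.png

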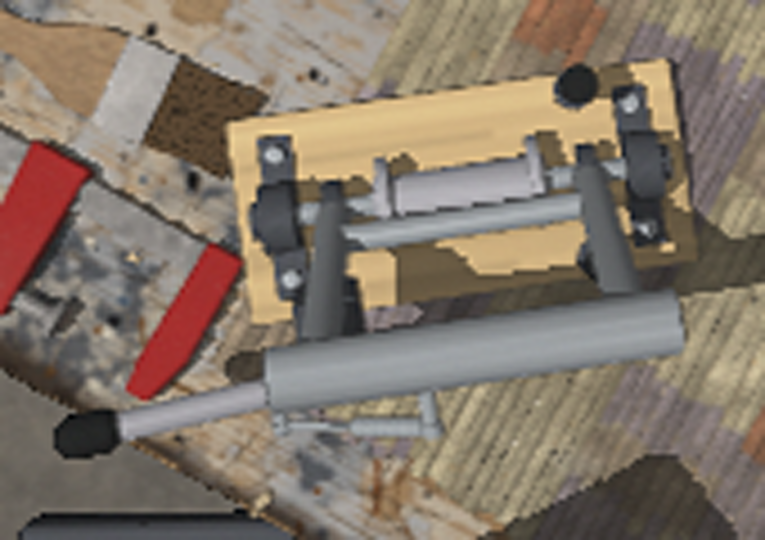

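The crops show everything clearly. In the top crop the tube-end centres are at (270,378) and (681,322), the foot at (85,433) and the base corners at (230,125), (672,60), (695,255) and (248,322). In the scene crop the tube ends are at (70,153) and (233,57), and the foot at (278,103). Next I'll triangulate and fit the rig pose.

```bash
cat > h.py <<'E'
import numpy as np
from plant import r
from scipy.spatial.transform import Rotation as R
from scipy.optimize import least_squares
C={}
for n in("scene","top"):
    i=r.camera_info(n); A=R.from_euler('xyz',i["attitude"],degrees=True).as_matrix(); C[n]=(i["K"],A,i["eye"])
def proj(n,p):
    K,A,e=C[n]; q=K@(A.T@(np.asarray(p)-e)); return q[:2]/q[2]
def tri(s,t):
    return least_squares(lambda p:np.r_[proj("scene",p)-s,proj("top",p)-t],[.42,-.22,.2])
S=lambda x,y:np.array([240+x/3.5,120+y/3.5])
T=lambda x,y:np.array([195+x/4.5,190+y/4.5])
def model(P):   # x,y,yaw,lean,kick -> points in world
    x,y,w,l,k=P; Z=R.from_euler('z',w).as_matrix(); L=R.from_euler('y',-l).as_matrix()
    o=np.array([x,y,0]); rig=lambda p:o+Z@np.array(p); fr=lambda p:rig(np.array([0,0,.046])+L@np.array(p))
    a=0.2-k
    return rig,fr,fr([-.04,.066+.12*np.cos(a),.115+.12*np.sin(a)])
E
cat > fit.py <<'E'
from h import *
t={'-':(S(70,153),T(681,322)),'+':(S(233,57),T(270,378)),'f':(S(278,103),T(85,433))}
for k,(s,u) in t.items():
    q=tri(s,u); print(k,q.x.round(4),'px err',q.fun.round(1))
def res(P):
    rig,fr,f=model(P); o=[]
    for k,p in(('-',fr([0,-.086,.2])),('+',fr([0,.086,.2])),('f',f)):
        o+=[proj("scene",p)-t[k][0],proj("top",p)-t[k][1]]
    for c,u in zip([(.055,.12),(.055,-.12),(-.055,-.12),(-.055,.12)],[(230,125),(672,60),(695,255),(248,322)]):
        o.append(proj("top",rig([*c,.018]))-T(*u))
    for c,u in zip([(.055,.12),(.055,-.12),(-.055,-.12)],[(408,370),(232,575),(80,517)]):
        o.append(proj("scene",rig([*c,.018]))-S(*u))
    return np.concatenate(o)
q=least_squares(res,[.42,-.22,0,.32,0],loss='soft_l1'); print(q.x.round(4)); print(res(q.x).round(1))
rig,fr,f=model(q.x)
print('tube',fr([0,0,.2]).round(4),'foot',f.round(4),'pivot',fr([-.04,.066,.115]).round(4),'upright',rig([0,0,.246]).round(4),'yaw',np.degrees(q.x[2]))
E
python3 fit.py
```

```text
- [ 0.4361 -0.343   0.2354] px err [-1.2 -0.1 -0.8 -0.8]
+ [ 0.4156 -0.1724  0.2334] px err [-1.1  0.  -0.6 -0.7]
f [ 0.3844 -0.082   0.1642] px err [-0.8  0.  -0.4 -0.5]
[ 0.4893 -0.2506  0.1326  0.3247  0.0115]
[-1.1  0.2 -0.1 -1.6 -1.8 -0.8  0.  -0.1 -0.2 -0.1 -1.7 -0.3 -1.6 -2.1
 -0.8 -2.2  1.  -0.2  0.7 -0.   0.  -0.3 -0.5 -1.4 -2.7 -1.3]
tube [ 0.4261 -0.2591  0.2356] foot [ 0.384  -0.0792  0.1635] pivot [ 0.4067 -0.1951  0.1422] upright [ 0.4893 -0.2506  0.246 ] yaw 7.599898929793719
```

```bash
cat > plan.py <<'E'
from h import *
P=[.4893,-.2506,.1326,.3247,.0115]
rig,fr,foot=model(P)
def tool(tilt=0,flip=0): # tool z down along frame -z at lean tilt; tool y along rig -x..; yaw -82.4
    return R.from_euler('z',P[2])*R.from_euler('y',-tilt)*R.from_euler('ZX',[-90+180*flip,180],degrees=True)
def rows(p1,R1,n=None,s=None):
    s=s or r.get_state(); p=np.array(s["tcp_pos"]); Q=R.from_euler('xyz',s["eef_rot"],degrees=True)
    w=(Q.inv()*R1).as_rotvec(); d=np.array(p1)-p
    n=n or int(np.ceil(max(np.linalg.norm(d)/.06,np.degrees(np.linalg.norm(w))/10.3,1)))
    print('n',n,'dist',np.linalg.norm(d).round(4),'turn',np.degrees(np.linalg.norm(w)).round(2))
    for i in range(n):
        a=Q*R.from_rotvec(w*i/n); print(np.r_[a.inv().apply(d/n)/.5,np.degrees(w/n)/60].round(3).tolist())
E
python3 - <<'E'
from plan import *
for z in(.08,.1,.12,.14,.16,.18,.2):
    K,A,e=C["top"]; d=A@np.linalg.inv(K)@np.r_[T(435,428),1]; p=e+d*(z-e[2])/d[2]
    q=R.from_euler('z',-P[2]).apply(p-[P[0],P[1],.046]); q=R.from_euler('y',P[3]).apply(q+[0,0,0])
    s=proj("scene",p); print(z,'frame',q.round(3),'sc',((s-[240,120])*3.5).round())
for y,x in((.155,.012),(.15,.03)):print(rig([-.0843+x,y,.3]))
print(r.get_state()["eef_rot"],tool().as_euler('xyz',degrees=True))
rows(rig([-.08,.158,.30]),tool())
E
```

```text
0.08 frame [-0.099  0.029  0.069] sc [121. 289.]
0.1 frame [-0.09   0.028  0.087] sc [122. 264.]
0.12 frame [-0.081  0.027  0.105] sc [123. 239.]
0.14 frame [-0.072  0.026  0.123] sc [124. 212.]
0.16 frame [-0.063  0.025  0.141] sc [125. 186.]
0.18 frame [-0.054  0.024  0.16 ] sc [126. 158.]
0.2 frame [-0.045  0.023  0.178] sc [127. 131.]
[ 0.39714186 -0.10651958  0.3       ]
[ 0.41564491 -0.10909587  0.3       ]
[ 1.79911636e+02 -7.80159301e-03 -1.60652078e+02] [180.           0.         -82.40257964]
n 10 dist 0.5664 turn 78.25
[-0.066, 0.089, -0.02, 0.0, 0.0, -0.13]
[-0.078, 0.08, -0.02, 0.0, 0.0, -0.13]
[-0.088, 0.068, -0.02, 0.0, 0.0, -0.13]
[-0.097, 0.056, -0.02, 0.0, 0.0, -0.13]
[-0.103, 0.042, -0.02, 0.0, 0.0, -0.13]
[-0.108, 0.027, -0.02, 0.0, 0.0, -0.13]
[-0.111, 0.012, -0.02, 0.0, 0.0, -0.13]
[-0.111, -0.003, -0.02, 0.0, 0.0, -0.13]
[-0.11, -0.018, -0.021, 0.0, 0.0, -0.13]
[-0.106, -0.033, -0.021, 0.0, 0.0, -0.13]
```

Request:
carry_out:
  targets:
    - [-0.06,0.07,-0.08,0,0,-0.13]
    - [-0.07,0.065,-0.08,0,0,-0.13]
    - [-0.082,0.063,-0.08,0,0,-0.13]
    - [-0.09,0.052,-0.03,0,0,-0.13]
    - [-0.103,0.042,0,0,0,-0.13]
  hand: 0

```text
time_s: 0.72
tcp_pos: [0.304, -0.398, 0.3327]
eef_rot: [-179.9, -0.0, -121.4]
contact_force: [1.5, -0.3, 0.3]
gripper_width: 0.043
gripper_force: 0.0
```

Request:
carry_out:
  targets:
    - [-0.108,0.027,0,0,0,-0.13]
    - [-0.111,0.012,0,0,0,-0.13]
    - [-0.111,-0.003,0,0,0,-0.13]
    - [-0.11,-0.018,0,0,0,-0.13]
    - [-0.106,-0.033,0,0,0,-0.13]

```text
time_s: 1.35
tcp_pos: [0.3877, -0.1321, 0.3315]
eef_rot: [-180.0, 0.0, -82.4]
contact_force: [1.3, -0.1, -0.1]
gripper_width: 0.0004
gripper_force: 0.0
```

Run:
```python
from plan import *
s=r.get_state();print(s["tcp_pos"],s["eef_rot"],s["gripper_width"],s["time_s"],s["joints"].round())
rows(rig([-.080,.158,.215]),tool())
```

```text
[ 0.38766716 -0.13211674  0.33154422] [-1.79968406e+02  1.04883964e-02 -8.23883377e+01] 0.0003670377256528552 1.35 [  9.  -9. -16.  -0. -83.  -1.]
n 2 dist 0.1198 turn 0.04
[-0.027, -0.005, 0.117, -0.0, 0.0, 0.0]
[-0.027, -0.005, 0.117, -0.0, 0.0, 0.0]
```

Request:
carry_out:
  targets:
    - [-0.03,-0.005,0.09,0,0,0]
    - [-0.024,-0.005,0.09,0,0,0]
    - [0,0,0.05,0,0,0]
    - [0,0,0,0,0,0]

```text
time_s: 1.85
tcp_pos: [0.3878, -0.1065, 0.215]
eef_rot: [179.8, 0.0, -82.6]
contact_force: [-0.5, 0.9, 1.5]
gripper_width: 0.0006
gripper_force: 0.0
```

Run:
```python
from plan import *
s=r.get_state();print(s["tcp_pos"],rig([-.08,.158,.215]),s["contact_force"],s["joints"].round())
rows(rig([-.055,.152,.085]),tool(),8)
```

```text
[ 0.38780336 -0.10648174  0.2150253 ] [ 0.38911282 -0.10456394  0.215     ] [-0.50682475  0.91294845  1.46155684] [ 13.  -7. -29.  -0. -68.  -6.]
n 8 dist 0.1328 turn 0.32
[0.001, -0.007, 0.032, 0.0, 0.0, -0.0]
[0.001, -0.007, 0.032, 0.0, 0.0, -0.0]
[0.001, -0.007, 0.032, 0.0, 0.0, -0.0]
[0.001, -0.007, 0.032, 0.0, 0.0, -0.0]
[0.001, -0.007, 0.032, 0.0, 0.0, -0.0]
[0.001, -0.007, 0.032, 0.0, 0.0, -0.0]
[0.001, -0.007, 0.032, 0.0, 0.0, -0.0]
[0.001, -0.007, 0.033, 0.0, 0.0, -0.0]
```

Request:
carry_out:
  targets:
    - [0.001,-0.005,0.032,0,0,0]
    - [0.001,-0.006,0.032,0,0,0]
    - [0.001,-0.007,0.032,0,0,0]
    - [0.001,-0.007,0.032,0,0,0]

```text
time_s: 2.35
tcp_pos: [0.4031, -0.1071, 0.1535]
eef_rot: [-179.9, -0.0, -82.7]
contact_force: [-0.7, 0.0, -0.8]
gripper_width: 0.0005
gripper_force: 0.0
```

Request:
carry_out:
  targets:
    - [0.001,-0.007,0.032,0,0,0]
    - [0.001,-0.007,0.032,0,0,0]
    - [0.001,-0.007,0.032,0,0,0]
    - [0.001,-0.007,0.033,0,0,0]
    - [0,0,0,0,0,0]

```text
time_s: 2.98
tcp_pos: [0.4222, -0.1069, 0.0906]
eef_rot: [-179.5, -0.1, -82.6]
contact_force: [7.9, 1.0, 4.0]
gripper_width: 0.0006
gripper_force: 4.3
```

Run:
```python
from plan import *
import cv2
a=r.capture("scene")[:,:,::-1][120:290,240:370]; cv2.imwrite("pics/sc2.png",cv2.resize(a,None,fx=3.5,fy=3.5,interpolation=2))
s=r.get_state();print(s["tcp_pos"],s["contact_force"],s["joints"].round())
```

```text
[ 0.42215955 -0.10681109  0.09091026] [8.80437346 0.41603156 4.87026551] [ 12.   3. -37.   0. -49.  -5.]
```

View pics/sc2.png

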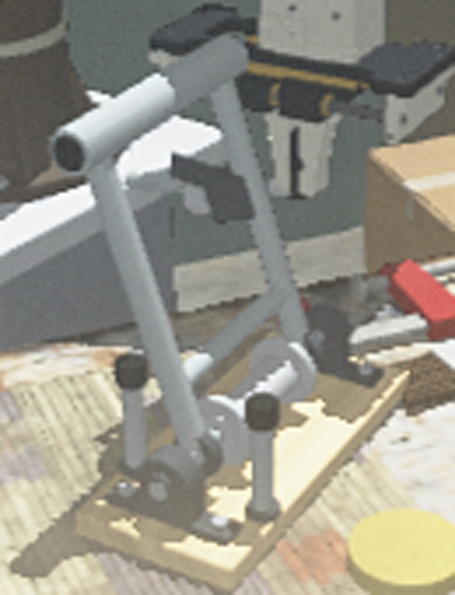

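Run:
```python
from plan import *
import cv2
for k in(0,.3,.6,.9,1.2,1.77):
    f=model(P[:4]+[k])[2]; print(k,f.round(3),((proj("scene",f)-[240,120])*3.5).round(),((proj("top",f)-[195,190])*4.5).round())
s=r.get_state();t=s["tcp_pos"]+[0,0,-.008];print(((proj("scene",t)-[240,120])*3.5).round(),R.from_euler('z',-P[2]).apply(t-[P[0],P[1],0]))
im=r.capture("scene")[:,:,::-1][140:230,265:355]; im2=r.capture("top")[:,:,::-1][190:310,195:365]
cv2.imwrite("pics/a.png",np.hstack([cv2.resize(im,(360,360),interpolation=2),cv2.resize(im2,None,fx=2.5,fy=3,interpolation=2)]))
```

```text
0 [ 0.384 -0.079  0.165] [276. 101.] [ 77. 433.]
0.3 [ 0.395 -0.076  0.131] [292. 147.] [ 86. 398.]
0.6 [ 0.407 -0.084  0.098] [300. 197.] [116. 364.]
0.9 [ 0.419 -0.101  0.069] [299. 246.] [162. 332.]
1.2 [ 0.43  -0.127  0.047] [290. 292.] [220. 305.]
1.77 [ 0.445 -0.19   0.029] [253. 359.] [346. 273.]
[298. 233.] [-0.04754048  0.15140342  0.08291026]
```

View pics/a.png

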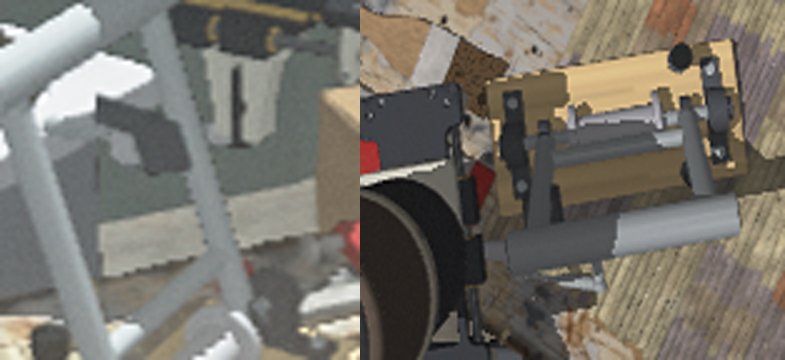

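Run:
```python
from plan import *
print(proj("scene",[.2235,-.6364,.1894]),proj("scene",[.2235,-.6364,.1974+.011]))
for z in(.083,.105): print(proj("scene",[.422,-.107,z]))
s=r.get_state();print(s["contact_force"],s["tcp_pos"],s["joints"])
import cv2
im=r.capture("scene")[:,:,::-1][150:210,290:360]; cv2.imwrite("pics/b.png",cv2.resize(im,None,fx=8,fy=8,interpolation=0))
```

```text
[ 54.74724612 214.53014237] [ 51.44879306 205.05752943]
[325.00910098 186.59532055]
[325.03184674 178.61121648]
[7.02927197 0.61734336 3.94419965] [ 0.42207794 -0.106709    0.09119033] [ 12.0630833    3.30156055 -37.38875589   0.1430441  -48.74920516
  -4.72374079]
```

View pics/b.png

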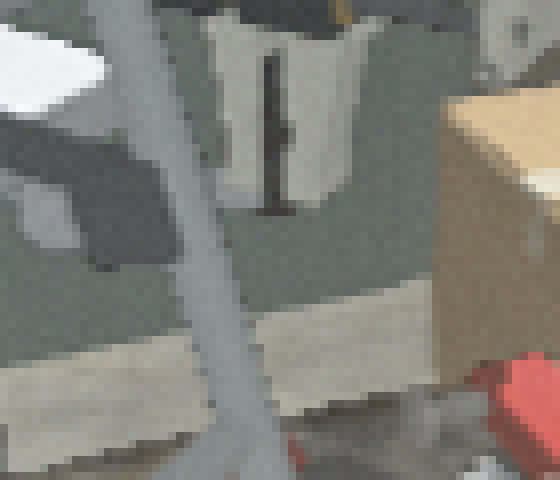

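The zoom shows the visible fingertip at about px (324,177). The leg passes behind it at about (319,174), turned to around 0.5 rad. So the finger has slid onto the leg's +x side and is pressing it sideways. I'll lift, centre over the leg and push again.

Request:
carry_out:
  targets:
    - [0,-0.01,-0.02,0,0,0]
    - [0,0,-0.08,0,0,0]
    - [0,0,-0.09,0,0,0]
    - [0,0,-0.06,0,0,0]
    - [0,0.04,0,0,0,0]

```text
time_s: 3.8
tcp_pos: [0.4031, -0.1091, 0.2162]
eef_rot: [-179.7, -0.0, -82.7]
contact_force: [-0.3, 0.5, -1.0]
gripper_width: 0.0004
gripper_force: 0.0
```

Run:
```python
from plan import *
s=r.get_state();print(s["tcp_pos"],s["contact_force"],s["joints"].round(1))
rows(rig([-.081,.158,.205]),tool())
```

```text
[ 0.40305639 -0.10910293  0.21619926] [-0.30338948  0.53720712 -0.97670467] [ 12.3  -5.8 -27.9   0.1 -67.6  -4.9]
n 1 dist 0.0192 turn 0.36
[-0.013, 0.029, 0.022, -0.004, -0.0, -0.004]
```

Request:
carry_out:
  targets:
    - [-0.012,0.03,0.02,0,0,-0.004]
    - [0,0,0.03,0,0,0]
    - [0,0,0.03,0,0,0]
    - [0,0,0,0,0,0]

```text
time_s: 4.3
tcp_pos: [0.384, -0.1053, 0.1723]
eef_rot: [179.9, 0.0, -82.4]
contact_force: [-0.1, 0.2, 0.1]
gripper_width: 0.0002
gripper_force: 0.0
```

Request:
carry_out:
  targets:
    - [0,-0.003,0.02,0,0,0]
    - [0,-0.007,0.02,0,0,0]
    - [0,-0.007,0.02,0,0,0]
    - [0,0,0,0,0,0]

```text
time_s: 4.8
tcp_pos: [0.3936, -0.1039, 0.1421]
eef_rot: [179.9, -0.0, -82.4]
contact_force: [-0.5, 0.0, -0.0]
gripper_width: 0.0002
gripper_force: 0.0
```

Run:
```python
from plan import *
import cv2
s=r.get_state();t=s["tcp_pos"];print(t,R.from_euler('z',-P[2]).apply(t-[P[0],P[1],0]),s["contact_force"],s["gripper_force"])
im=r.capture("scene")[:,:,::-1][130:210,280:360]; cv2.imwrite("pics/c.png",cv2.resize(im,None,fx=7,fy=7,interpolation=0))
```

```text
[ 0.3936258  -0.1039356   0.14205613] [-0.07544357  0.15802616  0.14205613] [-0.45099446  0.02682285 -0.00284277] 0.008801196527201682
```

View pics/c.png

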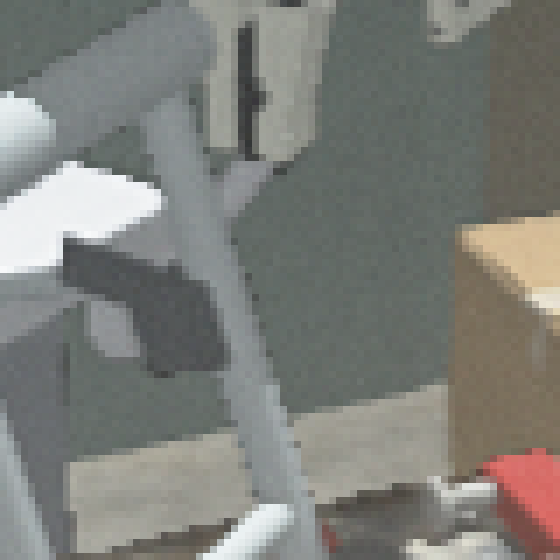

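Picture c shows the fingertip at px (317,153), with the leg still folded and passing just below it at about (315,156). The reported and the seen tip positions disagree, so I'll quantify that.

Run:
```python
from plan import *
def ray(n,uv,z):
    K,A,e=C[n]; d=A@np.linalg.inv(K)@np.r_[uv,1]; return e+d*(z-e[2])/d[2]
for uv,t in(((317.4,152.9),[.3936,-.1039,.1421]),((324.4,176.6),[.4221,-.1067,.091])):
    print('pred',proj("scene",np.array(t)-[0,0,.008]))
    for dz in(-.008,.012,.022,.032): print(dz,(ray("scene",uv,t[2]+dz)-t).round(4))
for k in(0,.1,.2,.3):
    rg,f2,ft=model(P[:4]+[k]); print(k,ft.round(3),proj("scene",ft),proj("scene",f2([-.04,.066+.05*np.cos(.2-k),.115+.05*np.sin(.2-k)])))
```

```text
pred [316.4168229  164.49513146]
-0.008 [-0.0413  0.0595 -0.008 ]
0.012 [-0.0131  0.0218  0.012 ]
0.022 [0.0011 0.0029 0.022 ]
0.032 [ 0.0152 -0.016   0.032 ]
pred [325.1128756  186.56114903]
-0.008 [-0.0342  0.0443 -0.008 ]
0.012 [-0.0103  0.0112  0.012 ]
0.022 [ 0.0017 -0.0054  0.022 ]
0.032 [ 0.0136 -0.022   0.032 ]
0 [ 0.384 -0.079  0.165] [318.99058947 148.82091823] [306.62055542 164.19038551]
0.1 [ 0.387 -0.077  0.154] [320.69227671 153.06743682] [307.39058567 166.01420843]
0.2 [ 0.391 -0.076  0.142] [322.16263179 157.48695717] [308.05821279 167.92773991]
0.3 [ 0.395 -0.076  0.131] [323.39341159 162.04430208] [308.61803726 169.91348949]
```

The seen tip is consistently about 30 mm short of the reported one along the tool axis, with x and y matching, and the lack of contact agrees. From here I'll take the true tip as TCP z + 0.022.

Request:
carry_out:
  targets:
    - [0,0.01,0,0,0,0]
    - [0.001,-0.003,0.02,0,0,0]
    - [0.001,-0.007,0.02,0,0,0]
    - [0.001,-0.007,0.02,0,0,0]
    - [0,0,0,0,0,0]

```text
time_s: 5.48
tcp_pos: [0.3975, -0.1049, 0.1121]
eef_rot: [179.9, -0.0, -82.4]
contact_force: [-0.3, 1.6, 2.4]
gripper_width: 0.0005
gripper_force: 1.1
```

Run:
```python
from plan import *
s=r.get_state();t=s["tcp_pos"];print(t,R.from_euler('z',-P[2]).apply(t-[P[0],P[1],0]),s["contact_force"],s["gripper_force"])
```

```text
[ 0.39753284 -0.10490266  0.11206874] [-0.07169868  0.15655103  0.11206874] [-0.33024041  1.64448097  2.44217504] 1.121477137785405
```

Contact reads 2.4 N upwards, as expected for the start of the push, so I'll keep going.

Request:
carry_out:
  targets:
    - [0.001,-0.007,0.02,0,0,0]
    - [0.001,-0.007,0.02,0,0,0]
    - [0.001,-0.007,0.02,0,0,0]
    - [0,0,0,0,0,0]

```text
time_s: 5.98
tcp_pos: [0.4075, -0.1051, 0.0819]
eef_rot: [179.9, -0.0, -82.4]
contact_force: [-0.5, -0.1, 0.4]
gripper_width: 0.0004
gripper_force: 0.0
```

Request:
carry_out:
  targets:
    - [0.001,-0.007,0.02,0,0,0]
    - [0.001,-0.007,0.02,0,0,0]
    - [0.001,-0.007,0.02,0,0,0]
    - [0,0,0,0,0,0]
    - [0,0,0,0,0,0]

```text
time_s: 6.6
tcp_pos: [0.4188, -0.1051, 0.053]
eef_rot: [180.0, -0.0, -82.4]
contact_force: [0.1, 0.2, 0.4]
gripper_width: 0.0004
gripper_force: 0.0
```

Run:
```python
from plan import *
import cv2
s=r.get_state();t=s["tcp_pos"];print(t,R.from_euler('z',-P[2]).apply(t-[P[0],P[1],0]),s["contact_force"],s["gripper_force"])
im=r.capture("scene")[:,:,::-1]; cv2.imwrite("pics/d.png",im)
f=model(P[:4]+[1.77])[2]; u=proj("scene",f); print(u)
for n,q in(("down",u),):
    x,y=q.round().astype(int); print(im[y-6:y+7:2,x-6:x+7:2].mean(2).round().astype(int)); a=cv2.imread("pics/scene0.png"); print(a[y-6:y+7:2,x-6:x+7:2].mean(2).round().astype(int))
```

```text
[ 0.41882127 -0.10508338  0.05298843] [-0.05062102  0.15355732  0.05298843] [0.06661686 0.19077921 0.35000895] 0.0
[312.22920547 222.55221144]
[[140 126  74  64 110 151 148]
 [126  72  72 111 151 147 150]
 [116  77  77 149 149 138 141]
 [112 113  85 148 139 141 143]
 [137 135  77 144 141 142 188]
 [138 131 135 144 141 191 236]
 [138 135 143 140 140 240 228]]
[[193 141 116 103 148 155 185]
 [129 107 153 182 155 154 149]
 [118 132 222 151 148 137 231]
 [143 227 233 143 186 245 244]
 [235 235 226 183 245 243 242]
 [234 234 222 244 243 241 239]
 [234 210 243 243 242 239 231]]
```

Request:
carry_out:
  targets:
    - [0,0,-0.1,0,0,0]
    - [0,0,-0.12,0,0,0]
    - [0,0,-0.12,0,0,0]
    - [0,0,-0.12,0,0,0]
    - [0,0,-0.12,0,0,0]
  hand: 1

```text
time_s: 7.28
tcp_pos: [0.4182, -0.1052, 0.3457]
eef_rot: [-179.9, 0.0, -82.4]
contact_force: [2.5, 0.5, -0.7]
gripper_width: 0.0448
gripper_force: 0.0
```

Run:
```python
from plan import *
import cv2
im=r.capture("scene")[:,:,::-1][120:260,240:360]; im2=r.capture("top")[:,:,::-1][190:310,195:345]
cv2.imwrite("pics/e.png",np.hstack([cv2.resize(im,(420,490),interpolation=2),cv2.resize(im2,(360,490),interpolation=2)]))
s=r.get_state();print(s["tcp_pos"],s["time_s"])
```

```text
[ 0.42130497 -0.10561258  0.35031234] 7.375
```

View pics/e.png

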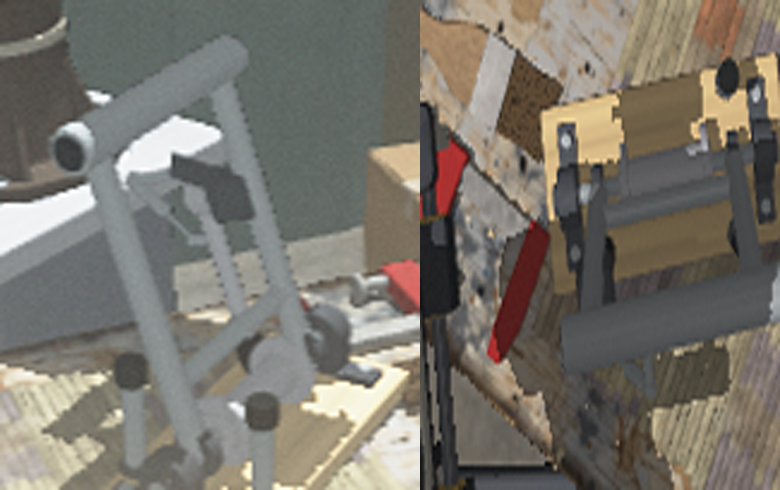

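The scene half of picture e shows the leg hanging from (205,200) to the foot near (250,352). The prediction for fully down was (253,359), so the stand has snapped down. Next is the approach to the top tube, with the tool tilted to match the lean.

Run:
```python
from plan import *
rows(fr([0,-.005,.285]),tool(P[3]))
```

```text
n 3 dist 0.1669 turn 17.93
[0.105, 0.029, 0.023, 0.1, -0.001, 0.0]
[0.105, 0.031, 0.019, 0.1, -0.001, 0.0]
[0.105, 0.033, 0.016, 0.1, -0.001, 0.0]
```

Request:
carry_out:
  targets:
    - [0.105,0.029,0.023,0.1,0,0]
    - [0.105,0.031,0.019,0.1,0,0]
    - [0.105,0.033,0.016,0.1,0,0]
    - [0,0,0,0,0,0]

```text
time_s: 7.88
tcp_pos: [0.3925, -0.2717, 0.3087]
eef_rot: [-161.9, -0.0, -83.0]
contact_force: [-0.3, -0.4, 0.3]
gripper_width: 0.0865
gripper_force: 0.0
```

Run:
```python
from plan import *
s=r.get_state();print(s["tcp_pos"],s["eef_rot"],s["joints"].round(1),s["gripper_width"],s["contact_force"])
rows(fr([0,-.005,.159]),tool(P[3]),5)
```

```text
[ 0.39253472 -0.2717414   0.30874472] [-1.61939815e+02 -6.19751509e-03 -8.30337041e+01] [-18.1 -10.7 -19.   -8.3 -65.4  27.4] 0.08649083467467841 [-0.31309352 -0.36709926  0.29406939]
n 5 dist 0.1219 turn 0.83
[-0.001, -0.004, 0.049, 0.002, -0.001, -0.002]
[-0.001, -0.004, 0.049, 0.002, -0.001, -0.002]
[-0.001, -0.004, 0.049, 0.002, -0.001, -0.002]
[-0.001, -0.004, 0.049, 0.002, -0.001, -0.002]
[-0.001, -0.004, 0.049, 0.002, -0.001, -0.002]
```

Request:
carry_out:
  targets:
    - [-0.001,-0.004,0.049,0.002,0,-0.002]
    - [-0.001,-0.004,0.049,0.002,0,-0.002]
    - [-0.001,-0.004,0.049,0.002,0,-0.002]
    - [0,-0.004,0.035,0,0,0]

```text
time_s: 8.38
tcp_pos: [0.4324, -0.2596, 0.2246]
eef_rot: [-161.7, -0.1, -82.0]
contact_force: [-0.1, 0.6, 1.0]
gripper_width: 0.0876
gripper_force: 0.0
```

Request:
carry_out:
  targets:
    - [0,0,0.03,0,0,0]
    - [0,0,0.02,0,0,0]
    - [0,0,0,0,0,0]

```text
time_s: 8.75
tcp_pos: [0.4398, -0.2592, 0.201]
eef_rot: [-161.7, -0.1, -82.0]
contact_force: [0.5, -0.8, -0.1]
gripper_width: 0.0876
gripper_force: 0.0
```

Run:
```python
from plan import *
s=r.get_state();print(s["tcp_pos"],fr([0,-.005,.159]),s["contact_force"])
rows(fr([0,-.005,.159]),tool(P[3]),1)
```

```text
[ 0.43979292 -0.25924564  0.20097496] [ 0.43968146 -0.26226253  0.19669169] [ 0.49831406 -0.84746899 -0.0675527 ]
n 1 dist 0.0052 turn 0.49
[0.006, 0.004, 0.008, 0.005, 0.001, 0.006]
```

Request:
carry_out:
  targets:
    - [0,0.004,0.008,0,0,0.004]
    - [0,0,0,0,0,0]
    - [0,0,0,0,0,0]
    - [0,0,0,0,0,0]
    - [0,0,0,0,0,0]
  hand: 0
  squeeze: 30

```text
time_s: 9.38
tcp_pos: [0.4393, -0.2598, 0.1972]
eef_rot: [-161.6, -0.0, -82.3]
contact_force: [-0.3, 0.4, 0.5]
gripper_width: 0.0431
gripper_force: 0.0
```

Request:
carry_out:
  targets:
    - [0,0,0,0,0,0]
    - [0,0,0,0,0,0]
    - [0,0,0,0,0,0]

```text
time_s: 9.75
tcp_pos: [0.4389, -0.2597, 0.1969]
eef_rot: [-161.7, -0.0, -82.3]
contact_force: [-2.6, -0.2, 0.6]
gripper_width: 0.0273
gripper_force: 30.0
```

Run:
```python
from plan import *
s=r.get_state();print(s["tcp_pos"],s["gripper_width"],s["gripper_force"],s["contact_force"],s["moment"])
# arc: rotate tool about axle by measured radius in 16 steps
p=np.array(s["tcp_pos"]); Q=R.from_euler('xyz',s["eef_rot"],degrees=True); Z=R.from_euler('z',P[2])
q=Z.inv().apply(p-rig([0,0,.046])); print('frame-plane',q.round(4),'tilt',np.degrees(np.arctan2(-q[0],q[2])),'rad',np.hypot(q[0],q[2]))
n=16; ax=Z.apply([0,1,0]); dR=R.from_rotvec(ax*P[3]/n)
for i in range(2):
    d=dR.apply(p-rig([0,0,.046]))+rig([0,0,.046])-p
    print(np.r_[Q.inv().apply(d)/.5,np.degrees(Q.inv().apply(ax*P[3]/n))/60].round(4))
    p=p+d;Q=dR*Q
```

```text
[ 0.43890816 -0.2597244   0.19694073] 0.02728062410052112 29.99830573797226 [-2.59857411 -0.2095709   0.57760234] [-0.24237961  1.80895123 -0.03732413]
frame-plane [-0.0512 -0.0024  0.1509] tilt 18.722205202410002 rad 0.15937385018401382
[ 0.     -0.0065  0.     -0.0194 -0.      0.    ]
[ 0.     -0.0065  0.     -0.0194 -0.      0.    ]
```

Request:
carry_out:
  targets:
    - [0,-0.0065,0,-0.0195,0,0]
    - [0,-0.0065,0,-0.0195,0,0]
    - [0,-0.0065,0,-0.0195,0,0]
    - [0,-0.0065,0,-0.0195,0,0]
    - [0,0,0,0,0,0]
  squeeze: 40

```text
time_s: 10.38
tcp_pos: [0.4521, -0.258, 0.2007]
eef_rot: [-166.4, -0.0, -82.2]
contact_force: [-1.2, -2.4, -1.8]
gripper_width: 0.0271
gripper_force: 40.0
```

Request:
carry_out:
  targets:
    - [0,-0.0065,0,-0.0195,0,0]
    - [0,-0.0065,0,-0.0195,0,0]
    - [0,-0.0065,0,-0.0195,0,0]
    - [0,-0.0065,0,-0.0195,0,0]
    - [0,0,0,0,0,0]

```text
time_s: 11.0
tcp_pos: [0.4646, -0.2564, 0.203]
eef_rot: [-171.1, -0.0, -82.3]
contact_force: [0.6, -6.0, -6.2]
gripper_width: 0.0269
gripper_force: 40.0
```

Request:
carry_out:
  targets:
    - [0,-0.0065,0,-0.0195,0,0]
    - [0,-0.0065,0,-0.0195,0,0]
    - [0,-0.0065,0,-0.0195,0,0]
    - [0,-0.0065,0,-0.0195,0,0]
    - [0,0,0,0,0,0]

```text
time_s: 11.62
tcp_pos: [0.4771, -0.2547, 0.2044]
eef_rot: [-175.8, -0.0, -82.3]
contact_force: [0.0, -6.8, -8.4]
gripper_width: 0.0269
gripper_force: 40.0
```

```bash
cat > st.py <<'E'
from plan import *
s=r.get_state(); p=np.array(s["tcp_pos"]); Q=R.from_euler('xyz',s["eef_rot"],degrees=True); Z=R.from_euler('z',P[2])
q=Z.inv().apply(p-rig([0,0,.046])); g=Z.inv().apply(p-.041*Q.as_matrix()[:,2]-rig([0,0,.046]))
print(s["time_s"],q.round(4),'grasp pt',g.round(4),'lean',np.degrees(np.arctan2(-g[0],g[2])).round(2),s["eef_rot"],s["contact_force"],s["moment"],s["gripper_force"],s["gripper_width"])
E
python3 st.py
```

```text
11.625 [-0.0126 -0.0025  0.1584] grasp pt [-0.0157 -0.0025  0.1993] lean 4.5 [-1.75762046e+02 -3.33210908e-02 -8.22886320e+01] [ 0.0420687  -6.79015408 -8.43895328] [-2.39038389  0.37142429 -0.22973216] 39.996914863586426 0.026870209844714204
```

Request:
carry_out:
  targets:
    - [0,-0.0063,0,-0.0185,0,0]
    - [0,-0.0063,0,-0.0185,0,0]
    - [0,-0.0063,0,-0.0185,0,0]
    - [0,-0.0063,0,-0.0185,0,0]
    - [0,0,0,0,0,0]

```text
time_s: 12.25
tcp_pos: [0.4894, -0.2531, 0.2047]
eef_rot: [179.8, -0.0, -82.3]
contact_force: [0.8, -6.7, -9.9]
gripper_width: 0.0269
gripper_force: 40.0
```

```bash
python3 st.py
python3 - <<'E'
from plan import *
import cv2
im=r.capture("scene")[:,:,::-1].copy()
g=model(P[:3]+[0,1.77])
for y in(-.086,.086): 
    print(proj("scene",g[1]([0,y,.2])))
print(proj("scene",g[2]))
im=im[110:260,230:370]; cv2.imwrite("pics/f.png",cv2.resize(im,(560,600),interpolation=2))
E
```

```text
12.25 [-0.0002 -0.0025  0.1587] grasp pt [-1.000e-04 -2.500e-03  1.997e-01] lean 0.02 [ 1.79771633e+02 -2.84399179e-02 -8.22971497e+01] [ 0.83076281 -6.73134509 -9.8713317 ] [-2.60418654  0.02177517 -0.05631774] 39.99576151371002 0.026873167919053996
[286.95118384 165.6181406 ]
[330.46308222 135.93377045]
[310.81242368 217.66958206]
```

View pics/f.png

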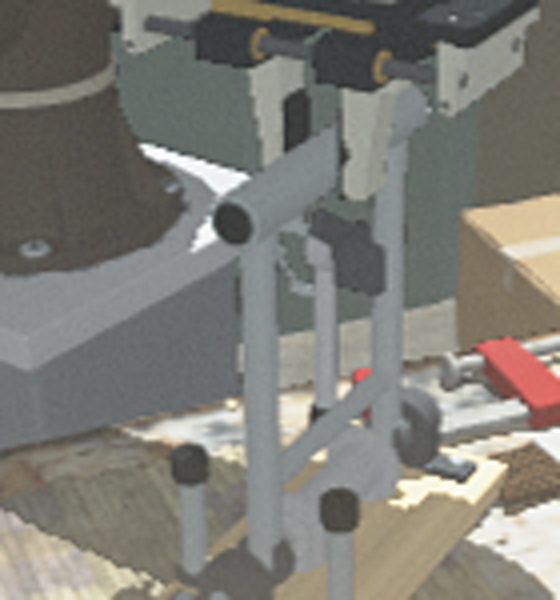

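The frame is upright: the tube end is at px (289,166) against a predicted (287,166). The pads hold the tube and the stand is down, with its foot near px (310,213). I'm handing in.

```bash
python3 -c "
from plant import r
print(r.close_job())"
```

```text
the job is handed in; nothing more can be done
None
```

The kickstand is snapped fully down, and the frame is upright (within about 1°) and still held by its top tube at 40 N. I handed the job in at about 12 s, with the jar and tape untouched; no verdict came back.

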